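Tighten the carving clamp's cam screw with the T-handle hex key

ROBOT

A 6-joint arm with a two-finger parallel gripper is mounted at the origin on the work surface. World frame = base frame: x ahead of the robot, y to its left, z up, the work surface at z = 0. Lengths are in mm, angles in degrees, forces in N, time in s.
With the tool pointing down it reaches from about 350 to 950 mm from the base axis. Payload 17.4 kg.
Tool frame: the origin (TCP) lies midway between the tips of the shut fingers; the grasp point (between the pads) lies 19 mm behind it; z points along the fingers, y is the line along which they close (so a half turn about z gives the same grasp; the last joint's range is limited). The gripper opens to 93 mm and grips with 3 to 60 N. Pads are 15 mm wide; open, the fingers measure 128 mm over their backs; the gripper's body (75 mm by 188 mm) begins 65 mm behind the grasp point.
Start: joints at [-65.42, 6.646, 82.598, -0, 90.757, -2.166], TCP at [303.763, -602.794, 218.646] pointing down, gripper open.
Joint ranges: [-162.19, 162.19], [-47.58, 125.68], [4.15, 143.07], [-65.23, 245.23], [0.69, 171.88], [-170.13, 170.13]. Speed limits (degrees/s): [108.29, 108.29, 127.2, 180, 180, 180].

INTERFACE

Orientations are given as a 3x3 rotation matrix whose columns are the frame's x, y, z axes.
In Python, from rig import robot, grab_frame, ticket gives the robot as it stands.
- The arm moves only by the tool play_rows, never from a script. Its argument "moves" is a list of rows, each a list of 7 numbers: the turn, a rotation vector about the world's x, y, z normalised to -1 to 1, where 1 is 180 degrees, then the shift along the world's x, y, z normalised to -1 to 1, where 1 is 200 mm, then the opening, from -1 (shut) to 1 (fully open). A call has exactly 5 rows; each row is the pose to reach, as a shift and turn from the pose commanded when the call began, turning the shorter way round; what a row does not reach only later rows make up. A row lasts 1/8 s, in which the tool goes at most 62.5 mm and 10.7 degrees, less where a joint would pass 70% of its speed; a pose out of reach is approached as far as the arm can. A call with a number of a shift or a turn outside -1 to 1 is refused whole. A call with a gripper value outside its range is refused whole. The fingers move at their own pace and stop on an object; "force" is the grip in N (left out, the last holds). Time passes only in rows, so rows that repeat a pose let the fingers close, or fill a call up. It gives the time, the measured TCP pose, the force, the opening and the grip force at its end, in the units of the state.
- robot.observe(): the state, without advancing time (a new reading comes with each control period).
- grab_frame(name): name is "side" or "top"; returns a dict with "img" (480x640x3 uint8, red, green, blue), "fx", "fy", "cx", "cy" (pixels), "rvec" (rotation vector, rad) and "tvec" (3), from world to camera coordinates, as OpenCV has them. Camera axes: x right, y down, z forward; pixel columns grow to the right and rows downward; lengths in mm; the calibration is good to about 2 mm. A picture is of the moment at which its call begins. There is no depth.
- ticket.sign_off(): hands the job in; it is judged then, once.
The state is a dict: "t": time; "joint_positions": joint angles; "joint_velocities": joint speeds; "joint_torque": joint torques, N m; "eef_pos": TCP position; "tcp_rot": TCP orientation; "contact_force": force on the tool from outside, world axes, zero at the start; "ft_torque": the same for the moment, N m; "gripper_width": finger opening in mm; "grasp_force": force on a finger pad.
Only numpy, scipy, OpenCV 4.12 (cv2) and the standard library are available. Lean on these libraries where they do the work, as an engineer would, in place of code of your own. Each camera call takes 0.05 s, during which the arm holds its last target. There are 200 camera calls.

TASK

Take the blue T-handle hex key from its wooden stand and seat it fully home, upright, in the hex socket of the brass cam screw, feeling for it gently rather than forcing it. Only then turn the key clockwise until the screw comes to its stop and the jaw has closed on the printing block, without straining it against the stop. Let go and leave the key standing fully seated in the screw, and do not disturb the brush pot, the gouge or the wax tin.

Things in the scene. Friction and masses are not known exactly. Their poses are not given: they have to be found in the camera images.
- key: T-handle hex key, 110 mm tall. Origin: centre of its flat tip; z up the shaft, x along the cross handle. Steel hex bar 17 mm across flats (flats face +-y, corners point to +-x) from z = 0 to 88 mm; the lowest 3 mm taper to 11 mm across flats. Round collar, 21 mm diameter, at z = 83 to 89 mm. Starts upright in the stand at any yaw, with 1.7 mm of play to each side, perhaps leaning a little.
- stand: fixed light wooden block, 70 x 70 x 40 mm; origin at the centre of its underside on the table. A round hole of 23 mm diameter, 30 mm deep, in the middle of its top holds the key, whose tip stands 10 mm above the table. Stand and brush pot swap sides from start to start.
- clamp: green plate 205 x 150 x 15 mm fixed to the bench; origin on the table under the brass cam screw's axis, z up, x towards the printing block; spans x = -35 to 170 mm. The dark carved block (100 x 110 mm, top at z = 45 mm, fixed) spans x = 44 to 144 mm, with an aluminium fence behind it. All but the screw (top at 50 mm) is lower than 50 mm.
- socket (a point): centre of the mouth of the hex socket, in the flat top of the brass screw head (36 mm diameter), 50 mm above the table on the screw's vertical axis. Fixed to the clamp and oriented like clamp: it does not turn with the screw. The socket is 18.2 mm across flats, for the 17 mm key. How its flats are turned differs from start to start and no reading gives it.
- jaw (a joint): slide of the steel jaw with red face, driven by the cam screw: 0 = open, 0.006 m = closed on the block. Turning the screw clockwise seen from above closes it by 0.0043 m per rad; from its loose stop (jaw 0) to its tight stop (jaw 0.006) the screw turns 1.4 rad. It starts between 0 and 0.0021 m. At the tight stop the held key's torque climbs by about 1.5 N m per further rad.
- brush_pot: terracotta pot, 72 mm diameter, 90 mm tall, with brushes standing up to 205 mm above the table; loose; leave alone. Origin: centre of its underside.
- gouge: carving gouge with dark wooden handle lying on the bench, about 200 mm long; loose; leave alone.
- wax_tin: yellow tin, 70 mm diameter, 50 mm tall; loose; leave alone. Origin: centre of its underside.
- key_grip (a point): centre of the key's blue cross handle, 99 mm above the tip on the shaft's axis, oriented like key. The handle is 90 mm long (x), 24 mm thick (y, grip it across this) and 22 mm high (88 to 110 mm above the tip). The key weighs 200 to 325 g.
- socket_floor (a point): centre of the socket's flat floor, 16 mm below its mouth. A key on the axis but turned wrongly sinks only 1.5 to 3.5 mm into the mouth; turned to within about 8 degrees of the socket (it repeats every 60 degrees) it sinks to the floor. The tapered tip is greased (friction about 0.3). The screw resists turning with about 0.15 N m of friction, stays where it is left and does not move up or down.
Mind the look-alikes: they are no part of the job. There is more than one size of the key; the one meant has the size given above.

How it is judged (in metres and radians):
On the way, in this order (a step that is already met when the one before it is completed fails the run):
1. the key is fully seated in the socket (tip at least 13.5 mm deep, upright) while the jaw has not yet been driven past 3.2 mm (z of key in the frame of socket below -0.0135 m and horizontal distance between key and socket below 0.003 m and angle between key's own z axis and vertical below 0.12 rad and value of joint jaw below 0.0032 m), for 0.2 s.
2. the screw is turned tight (jaw at least 5.3 mm closed) with the key still fully seated (value of joint jaw above 0.0053 m and z of key in the frame of socket below -0.0125 m and horizontal distance between key and socket below 0.003 m), for 0.2 s.
At the end, for the whole second after the job is handed in: The jaw is at least 5.3 mm closed (of 6), and the released key stands at rest in the screw's socket, its tip at least 12.5 mm deep (of 16) and within 3 mm of the axis, leaning less than 8 degrees (all of step 2 and angle between key's own z axis and vertical below 0.14 rad and linear speed of key below 0.02 m/s); the robot touches nothing.
It fails at once if the key is pressed on the screw or the rest of the clamp with more than 80 N (summed over its contact points) before its tip is 12 mm deep (contact force between key and clamp above 80 N and not (z of key in the frame of socket below -0.012 m)).
It fails at once if the key is forced: its contact forces on the screw, summed, pass 250 N (contact force between key and clamp above 250 N).
It fails at once if the jaw is driven past 3.2 mm while the key is not fully home in the socket (value of joint jaw above 0.0032 m and not (z of key in the frame of socket below -0.012 m)).
It fails at once if the brush pot, the gouge or the wax tin is moved more than 20 mm (distance of any of brush_pot, gouge, wax_tin from where it was at the start of the episode above 0.02 m).
It also fails if it takes over 72 s, if anything falls off the work surface, if the arm or the gripper's body presses on something with over 40 N, if the wrist force passes 120 N, or if a joint passes its speed limit or range.

## Working session

There is one attempt and no reset: what is moved stays moved. The work goes in short steps, Python scripts to look and compute and a tool call to move; the robot and the scene stay as the last step left them, time stands still between calls to the robot, and variables do not carry over. Pictures are saved under pics/ and viewed, at most 10 in all, crops included, and the job is handed in when it is done.

Besides the shell and the picture viewer there is one more tool, called after "Emit:" as a command line: name --pt "numbers of a row" for each row, then --argument value for the rest. play_rows: Moves the arm, as the interface text tells. Its arguments: {"type":"object","properties":{"moves":{"type":"array"},"force":{"type":"number"}},"required":["moves"]}

```bash
ls; mkdir -p pics
cat > h.py <<'E'
import numpy as np, cv2
from rig import robot, grab_frame, ticket
def cam(name):
    f=grab_frame(name); f['R']=cv2.Rodrigues(np.array(f['rvec'],float))[0]; f['t']=np.array(f['tvec'],float).ravel(); return f
def ray(f,u,v,z):
    d=f['R'].T@np.array([(u-f['cx'])/f['fx'],(v-f['cy'])/f['fy'],1]); c=-f['R'].T@f['t']
    return c+d*(z-c[2])/d[2]
def proj(f,p):
    q=f['R']@np.array(p,float)+f['t']; return np.array([f['fx']*q[0]/q[2]+f['cx'],f['fy']*q[1]/q[2]+f['cy']])
def save(n,img): cv2.imwrite('pics/'+n,img[:,:,::-1])
E
python3 - <<'E'
from h import *
for n in('top','side'):
    f=cam(n); save(n+'0.png',f['img']); print(n,f['fx'],-f['R'].T@f['t'],f['R'][2])
o=robot.observe();print(o)
E
```

```text
pics
top 569.6030820467698 [ 334.52121116   43.33398534 1210.57608832] [ 0.19811015  0.0138381  -0.98008208]
side 466.1711440443442 [173.3966854  699.23023933 901.07035398] [ 0.33431577 -0.59892291 -0.72768421]
{'t': 0.1, 'joint_positions': array([-6.54213228e+01,  6.67166434e+00,  8.26326907e+01, -1.94853188e-04,
        9.07576815e+01, -2.16608893e+00]), 'joint_velocities': array([-0.03912234, -0.02349712, -0.0607204 , -0.17602105,  0.01945132,
        0.05137137]), 'joint_torque': array([ 3.65731816e-03, -7.22891593e+01, -6.23863363e+01,  7.82594131e-02,
        2.27972452e-02, -1.21052567e-04]), 'eef_pos': array([ 303.66802115, -602.61707089,  217.96725307]), 'tcp_rot': array([[ 8.93020084e-01,  4.50016583e-01, -4.53450962e-04],
       [ 4.50016810e-01, -8.93019543e-01,  9.83221928e-04],
       [ 3.75256009e-05, -1.08209748e-03, -9.99999414e-01]]), 'contact_force': array([-0.48269227, -0.61847189, -0.1744269 ]), 'ft_torque': array([-0.0368122 ,  0.01546476,  0.0232855 ]), 'grasp_force': 0.0, 'gripper_width': 92.9048622987604}
```

View pics/top0.png

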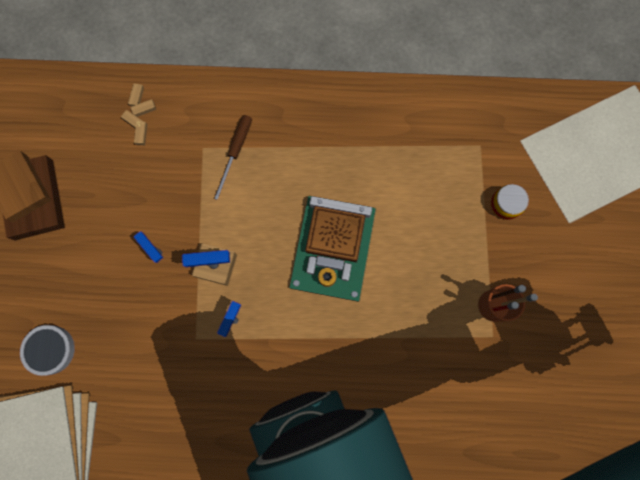

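View pics/side0.png

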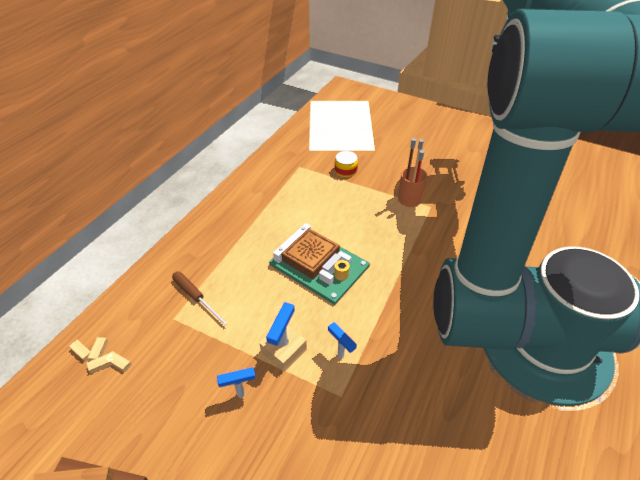

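Candidates for the key (top view): blue handles at (147,246), (205,258) and (229,317). Only (205,258) stands in the light wooden stand and is the longest; I choose it and check with a crop. The screw is the brass ring at (327,276).

Run:
```python
from h import *
ims=[]
for n in('top','side'):
    f=cam(n); hsv=cv2.cvtColor(f['img'],cv2.COLOR_RGB2HSV)
    m=cv2.inRange(hsv,(105,150,60),(125,255,255))
    for c in cv2.findContours(m,0,2)[0]:
        if cv2.contourArea(c)<60: continue
        r=cv2.minAreaRect(c); b=cv2.boxPoints(r)
        M=cv2.moments(c);u,v=M['m10']/M['m00'],M['m01']/M['m00']
        i=np.argmax([np.linalg.norm(b[1]-b[0]),np.linalg.norm(b[2]-b[1])])
        e=[(b[i]+b[(i+3)%4])/2,(b[i+1]+b[(i+2)%4])/2]
        z=115; E=[ray(f,*q,z) for q in e]; d=E[1]-E[0]
        print(n,'blue',round(u),round(v),ray(f,u,v,z).round(1)[:2],'len',np.linalg.norm(d).round(1),'yaw',np.degrees(np.arctan2(d[1],d[0])).round(1),cv2.contourArea(c))
    m=cv2.inRange(hsv,(18,150,90),(32,255,255)); m=cv2.morphologyEx(m,cv2.MORPH_CLOSE,np.ones((5,5)))
    for c in cv2.findContours(m,0,2)[0]:
        if cv2.contourArea(c)<80: continue
        (u,v),w,a=cv2.minAreaRect(c); print(n,'brass',(round(u,1),round(v,1)),w,ray(f,u,v,50).round(1)[:2])
    g=cv2.inRange(hsv,(65,80,40),(85,255,255))[200:310] if n=='top' else None
    if g is not None:
        g[:,:280]=0;g[:,390:]=0
        c=np.vstack([c for c in cv2.findContours(g,0,2)[0] if cv2.contourArea(c)>30]); c[:,:,1]+=200
        b=cv2.boxPoints(cv2.minAreaRect(c)); print('plate',[ray(f,*q,15).round(1)[:2] for q in b])
    im=f['img']
    A=[(160,220,260,295),(300,250,355,300)] if n=='top' else [(230,290,320,380),(315,240,375,290)]
    for x0,y0,x1,y1 in A: ims.append(cv2.resize(im[y0:y1,x0:x1],(390,290),interpolation=cv2.INTER_CUBIC))
save('crop1.png',np.vstack([np.hstack(ims[:2]),np.hstack(ims[2:])]))
```

```text
top blue 229 319 [374.1 232.8] len 65.8 yaw -22.9 275.5
top blue 205 258 [488.3 287.5] len 90.4 yaw -82.4 521.5
top blue 148 247 [506.1 401.3] len 69.8 yaw -136.6 292.0
top brass (327.0, 276.5) (17.0, 16.0) [469.6  49.3]
plate [array([446.5, 127.5]), array([647.1, 102.1]), array([625.3, -47.3]), array([426.5, -17.3])]
side blue 236 377 [495.7 426.2] len 66.7 yaw -136.6 374.0
side blue 342 337 [365.4 260.6] len 69.2 yaw 158.9 284.0
side blue 280 324 [486.  292.8] len 97.7 yaw -81.5 496.0
side brass (341.5, 270.0) (18.0, 13.0) [463.2  63.9]
side brass (346.0, 164.0) (10.0, 22.0) [ 633.7 -301.4]
```

View pics/crop1.png

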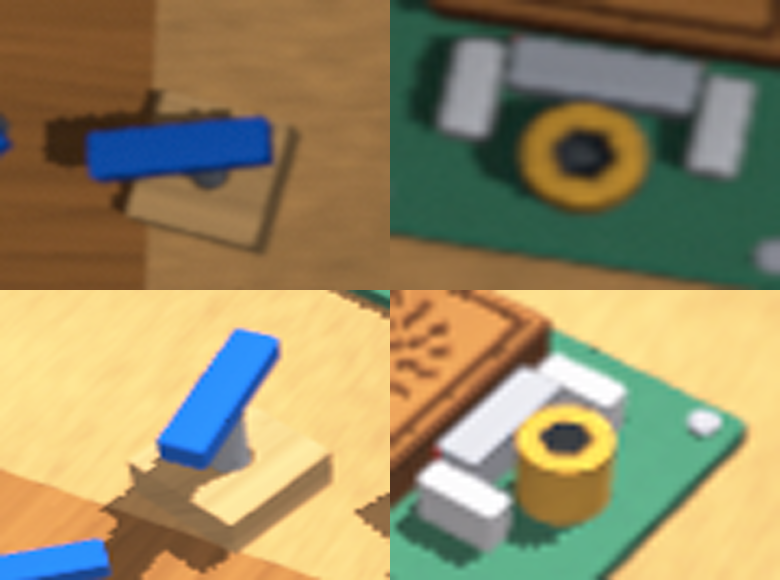

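The key in the stand is the 90 mm handle (the others are 66–70 mm), at about (487,289), leaning slightly; the brass screw is near (469.5,49.5) with a dark hex hole. Next I triangulate corners for lean, and get the hex phase.

```bash
cat > hex.py <<'E'
from h import *
def tri(ft,fs,a,b):
    P=[np.array([[f['fx'],0,f['cx']],[0,f['fy'],f['cy']],[0,0,1]])@np.c_[f['R'],f['t']] for f in(ft,fs)]
    X=cv2.triangulatePoints(*P,np.array(a,float).reshape(2,1),np.array(b,float).reshape(2,1)).ravel(); return X[:3]/X[3]
E
python3 - <<'E'
from hex import *
ft,fs=cam('top'),cam('side')
T=lambda x,y:(160+x/3.9-.4,220+y*75/290-.4); S=lambda x,y:(230+x*90/390-.4,290+(y-290)*90/290-.4)
names=['+y+x','+y-x','-y+x','-y-x']
Q=[tri(ft,fs,T(*a),S(*b)) for a,b in zip([(88,134),(92,176),(268,118),(272,160)],[(160,440),(207,452),(237,330),(279,349)])]
for n,q in zip(names,Q): print(n,q.round(1))
c=sum(Q)/4; print('c',c.round(1), 'dz along',((Q[2]+Q[3]-Q[0]-Q[1])/2).round(1))
s=tri(ft,fs,(327.2,276.6),(342.2,265.5)); print('screw',s.round(1))
# stand: light wood top, corners from crop (top): right(297,130)z40, bottom(258,248)..., left(126,210)
for q in[(297,130),(262,240),(126,208),(160,93)]: print('stand',ray(ft,*T(*q),40).round(1)[:2])
# hex phase
for f,u in((ft,(327.2,276.6)),(fs,(342.2,265.5))):
    c0=ray(f,*u,50); g=f['img'].astype(np.float32).max(2)
    for it in range(4):
        th=np.radians(np.arange(0,360,3)); r=np.arange(0,16,.25)
        X=np.array([[proj(f,c0+[b*np.cos(a),b*np.sin(a),0]) for b in r] for a in th],np.float32)
        W=cv2.remap(g,X[...,0],X[...,1],cv2.INTER_CUBIC)
        lo,hi=np.median(W[:,:8]),np.median(W[:,50:60]); R=((W<(lo+hi)/2)[:,:56]).sum(1)*.25
        w=np.clip((hi-W[:,:56])/(hi-lo),0,1); Rs=w.sum(1)*.25
        k=lambda n:(Rs*np.exp(-1j*n*th)).mean()*2
        c0=c0+[k(1).real,k(1).imag,0]
    print('c',c0.round(1),'mean',Rs.mean().round(2),'h',[abs(k(n)).round(3) for n in range(1,10)],'corner dir mod60',(-np.degrees(np.angle(k(6)))*-1/-6)%60, np.degrees(-np.angle(k(6)))/6%60)
    print(Rs[::3].round(1))
save('hexcrop.png',np.hstack([cv2.resize(ft['img'][262:291,312:341],(400,400),interpolation=cv2.INTER_LANCZOS4),cv2.resize(fs['img'][252:281,327:356],(400,400),interpolation=cv2.INTER_LANCZOS4)]))
E
```

```text
+y+x [492.6 331.2 119.2]
+y-x [471.2 327.5 117.7]
-y+x [505.9 243.5 113.8]
-y-x [485.3 241.4 104.7]
c [488.8 285.9 113.8] dz along [ 13.7 -86.9  -9.2]
screw [469.4  48.8  47.2]
stand [511.4 241. ]
stand [451.5 255.2]
stand [465.6 328.5]
stand [528.5 315.8]
c [470.5  40.7  50. ] mean 7.44 h [np.float64(3.858), np.float64(0.395), np.float64(0.627), np.float64(0.159), np.float64(0.134), np.float64(0.124), np.float64(0.017), np.float64(0.164), np.float64(0.136)] corner dir mod60 53.10431793830023 53.10431793830023
[ 7.4  7.9  8.4  9.2 10.3 11.2 11.3 11.1 11.3 11.3 11.  10.6 10.5 10.8
 11.1 10.6  9.8  9.4  9.   8.2  6.9  6.1  5.4  5.   4.7  4.5  4.5  4.5
  4.5  4.6  4.5  4.4  4.3  4.1  4.   4.   4.2  4.7  5.6  6.6]
c [470.   57.3  50. ] mean 8.51 h [np.float64(3.451), np.float64(0.445), np.float64(0.172), np.float64(0.208), np.float64(0.16), np.float64(0.109), np.float64(0.166), np.float64(0.125), np.float64(0.119)] corner dir mod60 53.68792242238373 53.68792242238373
[ 8.7  8.   7.1  6.3  5.9  5.9  6.   6.   5.9  5.7  5.5  5.6  5.6  5.5
  5.5  5.7  6.1  6.7  7.2  7.6  7.9  8.3  8.9  9.8 10.8 11.5 11.7 11.8
 12.2 12.7 12.6 12.  11.6 11.5 11.5 10.8  9.7  9.6  9.6  9.3]
```

View pics/hexcrop.png

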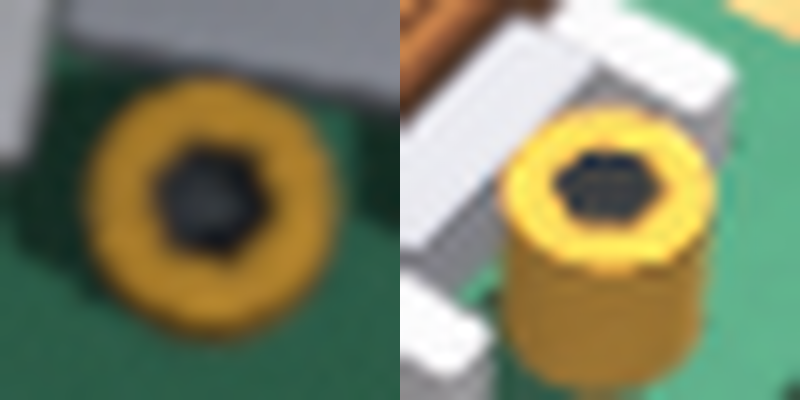

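The zoom shows the hex hole: top-view corners near (215,268), (270,215), (260,150), (205,135), (153,190), (165,245) of the left crop; one points roughly to −x. I fix the sign error in the phase fit and begin travelling high, clear of the brush pot.

```bash
cat >> hex.py <<'E'
def phase(f,u):
    c0=ray(f,*u,50); g=f['img'].astype(np.float32).max(2)
    th=np.radians(np.arange(0,360,3)); r=np.arange(0,14,.25)
    for it in range(6):
        X=np.array([[proj(f,c0+[b*np.cos(a),b*np.sin(a),0]) for b in r] for a in th],np.float32)
        W=cv2.remap(g,X[...,0],X[...,1],cv2.INTER_CUBIC)
        lo,hi=np.median(W[:,:8]),np.median(W[:,-8:])
        Rs=np.clip((hi-W)/(hi-lo),0,1).sum(1)*.25
        k=lambda n:(Rs*np.exp(1j*n*th)).mean()*2
        if it<5: c0=c0+[k(1).real,k(1).imag,0]
    return c0,Rs,[abs(k(n)).round(2) for n in range(1,8)],np.degrees(np.angle(k(6)))/6%60
E
python3 - <<'E'
from hex import *
ft,fs=cam('top'),cam('side')
for f,u in((ft,(327.2,276.6)),(fs,(342.2,265.5))):
    c,R,h,p=phase(f,u); print(c.round(1),R.mean().round(2),h,'corner',p.round(1),proj(f,c).round(1)); print(R[::3].round(1))
# manual corners
L=[(215,268),(270,215),(260,150),(205,135),(153,190),(165,245)]; Rr=[(608,150),(645,155),(662,185),(640,218),(577,218),(556,185),(580,155)]
for f,Q,o in((ft,L,(312,262)),(fs,[(q[0]-400,q[1]) for q in Rr],(327,252))):
    P=np.array([ray(f,o[0]+x*29/400-.5,o[1]+y*29/400-.5,50)[:2] for x,y in Q]); c=P.mean(0); d=P-c
    print(c.round(1),np.hypot(*d.T).round(1),np.degrees(np.arctan2(d[:,1],d[:,0])).round(0)%60)
E
```

```text
[470.5  49.5  50. ] 9.65 [np.float64(0.0), np.float64(0.05), np.float64(0.05), np.float64(0.05), np.float64(0.06), np.float64(0.41), np.float64(0.05)] corner 21.7 [326.9 276.1]
[ 9.3  9.7 10.   9.9  9.6  9.4  9.4  9.8 10.   9.9  9.7  9.6  9.4  9.2
  9.4  9.9 10.   9.7  9.4  9.2  9.3  9.8 10.2 10.   9.6  9.4  9.3  9.5
  9.9 10.   9.9  9.7  9.2  9.   9.4 10.1 10.2  9.8  9.4  9.2]
[469.9  50.4  50. ] 8.89 [np.float64(0.0), np.float64(0.23), np.float64(0.11), np.float64(0.07), np.float64(0.06), np.float64(0.36), np.float64(0.07)] corner 20.9 [341.5 265.1]
[9.  9.3 9.5 9.5 9.1 8.6 8.5 8.9 9.3 9.2 9.  8.9 8.6 8.6 8.7 9.1 9.  8.8
 8.6 8.4 8.6 8.9 9.2 9.4 9.2 9.  8.8 8.9 9.2 9.5 9.1 8.8 8.5 8.5 8.6 8.8
 9.  8.7 8.3 8.5]
[470.6  49.7] [10.   9.  10.4  9.8  8.8  9.5] [ 5. 18. 19.  8. 22. 16.]
[470.2  48.9] [ 6.9  8.6  9.   9.7 10.2  9.3  7.6] [59. 11. 23. 29. 23. 35. 39.]
```

Emit:
play_rows --pt "0 0 0.02 0 0 0.3 1" --pt "0 0 0.04 0.05 0.15 0.5 1" --pt "0 0 0.06 0.15 0.4 0.6 1" --pt "0 0 0.08 0.25 0.65 0.6 1" --pt "0 0 0.1 0.3 0.92 0.6 1"

```text
t: 1.02
eef_pos: [364.3, -417.3, 338.7]
tcp_rot: [[0.709, 0.705, 0.0], [0.705, -0.709, -0.0], [0.0, 0.0, -1.0]]
contact_force: [0.6, 0.5, -0.9]
gripper_width: 92.8
grasp_force: 0.0
```

Emit:
play_rows --pt "0 0 0.02 0.05 0.2 0 1" --pt "0 0 0.04 0.08 0.4 0 1" --pt "0 0 0.06 0.12 0.6 0 1" --pt "0 0 0.08 0.16 0.8 0 1" --pt "0 0 0.1 0.2 1.0 0 1"

```text
t: 1.65
eef_pos: [403.8, -217.5, 338.8]
tcp_rot: [[0.456, 0.89, 0.0], [0.89, -0.456, -0.0], [-0.0, 0.0, -1.0]]
contact_force: [0.2, -0.1, -0.2]
gripper_width: 92.6
grasp_force: 0.0
```

Emit:
play_rows --pt "0 0 0.02 0.05 0.2 0 1" --pt "0 0 0.04 0.08 0.4 0 1" --pt "0 0 0.06 0.12 0.6 0 1" --pt "0 0 0.08 0.16 0.8 0 1" --pt "0 0 0.1 0.2 1.0 0 1"

```text
t: 2.28
eef_pos: [443.7, -17.4, 338.8]
tcp_rot: [[0.159, 0.987, 0.001], [0.987, -0.159, -0.0], [0.0, 0.001, -1.0]]
contact_force: [0.3, -1.3, 0.2]
gripper_width: 92.8
grasp_force: 0.0
```

Emit:
play_rows --pt "0 0 0.02 0.05 0.2 0 1" --pt "0 0 0.04 0.08 0.4 0 1" --pt "0 0 0.06 0.12 0.6 0 1" --pt "0 0 0.08 0.16 0.8 0 1" --pt "0 0 0.1 0.2 1.0 0 1"

```text
t: 2.9
eef_pos: [483.8, 182.6, 338.8]
tcp_rot: [[-0.154, 0.988, 0.0], [0.988, 0.154, 0.0], [0.0, 0.0, -1.0]]
contact_force: [0.6, -0.2, 0.6]
gripper_width: 93.0
grasp_force: 0.0
```

Emit:
play_rows --pt "0 0 -0.005 0.02 0.25 0 1" --pt "0 0 -0.005 0.02 0.52 0 1" --pt "0 0 -0.005 0.02 0.52 -0.3 1" --pt "0 0 -0.005 0.02 0.52 -0.6 1" --pt "0 0 -0.005 0.02 0.52 -0.85 1"

```text
t: 3.52
eef_pos: [487.2, 285.2, 166.3]
tcp_rot: [[-0.137, 0.991, -0.001], [0.991, 0.137, -0.0], [-0.0, -0.001, -1.0]]
contact_force: [0.6, 0.8, 0.8]
gripper_width: 93.3
grasp_force: 0.0
```

Run:
```python
from h import *
f=cam('top');g=cam('side'); o=robot.observe(); print(o['eef_pos'].round(1),o['contact_force'].round(2))
print(proj(f,[488,287,120]),proj(g,[488,287,120]))
save('c2.png',np.hstack([cv2.resize(f['img'][215:305,155:255],(400,400),interpolation=2),cv2.resize(g['img'][260:380,220:340],(400,400),interpolation=2)]))
```

```text
[485.8 284.2 163.3] [ 0.16 -0.64  0.68]
[204.68023746 257.74533631] [280.31270329 319.65196185]
```

View pics/c2.png

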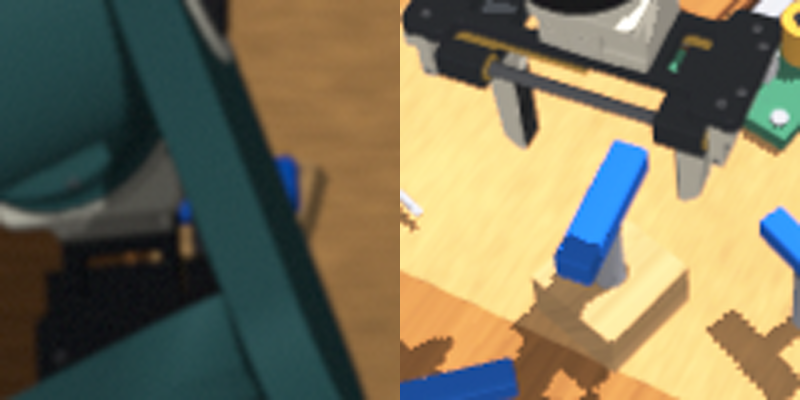

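Fingers straddle the handle with the handle between them (side crop ~(600,215)). Descend and grip.

Emit:
play_rows --pt "0 0 0 0 0 -0.15 1" --pt "0 0 0 0 0 -0.3 1" --pt "0 0 0 0 0 -0.395 1" --pt "0 0 0 0 0 -0.395 1" --pt "0 0 0 0 0 -0.395 0" --force 25

```text
t: 4.25
eef_pos: [488.4, 285.6, 91.4]
tcp_rot: [[-0.137, 0.991, 0.002], [0.991, 0.137, 0.001], [0.001, 0.002, -1.0]]
contact_force: [0.9, 0.5, 1.7]
gripper_width: 87.2
grasp_force: 0.0
```

Emit:
play_rows --pt "0 0 0 0 0 0 -0.5" --pt "0 0 0 0 0 0 -1" --pt "0 0 0 0 0 0 -1" --pt "0 0 0 0 0 0 -1" --pt "0 0 0 0 0 0 -1" --force 25

```text
t: 4.88
eef_pos: [487.8, 285.2, 89.7]
tcp_rot: [[-0.137, 0.991, -0.0], [0.991, 0.137, -0.0], [-0.0, -0.0, -1.0]]
contact_force: [-0.6, -0.8, -1.1]
gripper_width: 37.8
grasp_force: 0.0
```

Emit:
play_rows --pt "0 0 0 0 0 0 -1" --pt "0 0 0 0 0 0 -1" --pt "0 0 0 0 0 0 -1" --pt "0 0 0 0 0 0 -1" --pt "0 0 0 0 0 0 -1" --force 40

```text
t: 5.5
eef_pos: [487.7, 285.2, 89.6]
tcp_rot: [[-0.136, 0.991, -0.0], [0.991, 0.136, 0.0], [0.0, -0.0, -1.0]]
contact_force: [-1.5, -0.3, -0.0]
gripper_width: 24.2
grasp_force: 40.0
```

Emit:
play_rows --pt "0 0 0 0 0 0.06 -1" --pt "0 0 0 0 0 0.18 -1" --pt "0 0 0 0 0 0.35 -1" --pt "0 0 0 0 0 0.55 -1" --pt "0 0 0 0 0 0.7 -1"

```text
t: 6.12
eef_pos: [487.9, 285.2, 232.2]
tcp_rot: [[-0.137, 0.991, 0.002], [0.991, 0.137, 0.001], [0.001, 0.002, -1.0]]
contact_force: [0.8, 0.6, -1.8]
gripper_width: 23.8
grasp_force: 40.0
```

Emit:
play_rows --pt "0 0 -0.02 0 -0.25 0 -1" --pt "0 0 -0.04 -0.02 -0.5 0 -1" --pt "0 0 -0.06 -0.04 -0.75 0 -1" --pt "0 0 -0.08 -0.06 -0.9 0 -1" --pt "0 0 -0.093 -0.06 -0.9 0 -1"

```text
t: 6.75
eef_pos: [475.6, 103.4, 230.6]
tcp_rot: [[0.159, 0.987, 0.001], [0.987, -0.159, -0.0], [0.0, 0.001, -1.0]]
contact_force: [-0.5, 0.8, -2.0]
gripper_width: 23.5
grasp_force: 40.0
```

Run:
```python
from h import *
f=cam('side'); o=robot.observe(); print(o['eef_pos'].round(1),o['contact_force'].round(2),o['gripper_width'])
e=o['eef_pos']
for z in(19,-80): print(proj(f,e+[0,0,z]))
c=proj(f,e-[0,0,30]).astype(int); x0,y0=c[0]-75,c[1]-75; print(x0,y0)
save('c3.png',cv2.resize(f['img'][y0:y0+150,x0:x0+150],(600,600),interpolation=2))
```

```text
[475.7 104.1 230.6] [ 1.12  0.05 -2.16] 24.306280567314666
[330.18435716 217.96800254]
[329.42481342 250.89630988]
254 159
```

View pics/c3.png

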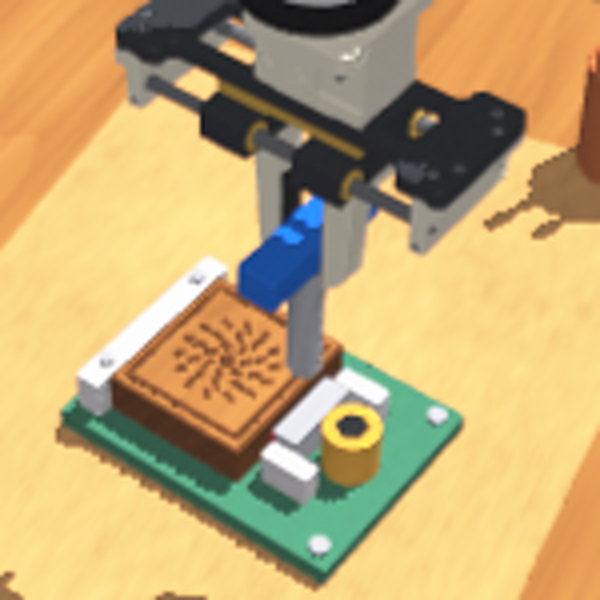

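The picture shows the key hanging upright in the fingers, tip at crop (305,370), within 1 px of the projection for an upright grip; the screw's hole is at (353,426). I measure the tip offset by mask.

```bash
cat > tip.py <<'E'
from h import *
def rows():
    f=cam('side'); o=robot.observe(); e=o['eef_pos']
    a,b=proj(f,e-[0,0,8]),proj(f,e-[0,0,80])
    hsv=cv2.cvtColor(f['img'],cv2.COLOR_RGB2HSV)
    for v in range(int(a[1])+3,int(b[1])+5):
        u=int(round(a[0]+(b[0]-a[0])*(v-a[1])/(b[1]-a[1]))); s=hsv[v,u-9:u+10,1]; val=hsv[v,u-9:u+10,2]
        k=(s<75); idx=np.where(k)[0]
        print(v,u-9,''.join('#' if q else '.' for q in k), (idx.mean()+u-9).round(1) if len(idx) else '', val[7:12])
    print('pred',a.round(1),b.round(1)); return f,e
if __name__=='__main__': rows()
E
python3 tip.py
```

```text
230 321 .........########.. 333.5 [137 133 117 124 124]
231 321 ........#######.... 332.0 [131 112 121 124 123]
232 321 .......#######..... 331.0 [108 119 122 125 123]
233 321 ......########..... 330.5 [115 120 123 125 122]
234 321 ....##########..... 329.5 [118 120 124 124 122]
235 321 ...#.#########..... 329.4 [117 121 124 124 120]
236 321 .....#########..... 330.0 [119 123 124 123 121]
237 321 #....#########..... 329.1 [119 122 125 122 123]
238 321 .....#########..... 330.0 [119 123 124 122 123]
239 321 .....#########..... 330.0 [121 125 123 123 127]
240 321 .....#########..... 330.0 [121 123 123 123 128]
241 321 .....########...... 329.5 [121 123 122 123 127]
242 320 ......#########.... 330.0 [119 122 123 123 126]
243 320 ......########..... 329.5 [120 122 123 123 127]
244 320 ......#########.... 330.0 [122 123 123 122 125]
245 320 ......#########.... 330.0 [122 124 122 120 123]
246 320 ......#########.... 330.0 [123 125 123 123 128]
247 320 ......########..... 329.5 [123 124 122 122 127]
248 320 .....#########..... 329.0 [125 124 122 122 127]
249 320 .....#########..... 329.0 [124 123 123 127 128]
250 320 ......########..... 329.5 [125 123 122 125 128]
251 320 ......########..... 329.5 [125 123 119 121 129]
252 320 .......#######....# 331.0 [121 119 120 122 128]
253 320 .......#####..##### 332.5 [130 145 142 128 119]
254 320 .............###### 335.5 [164 202 186 148 107]
255 320 ............####### 335.0 [202 185 148 110  83]
pred [329.8 227.7] [329.3 251.1]
```

Emit:
play_rows --pt "0 0 0 -0.014 -0.14 0 -1" --pt "0 0 0 -0.028 -0.276 0 -1" --pt "0 0 0 -0.028 -0.276 -0.2 -1" --pt "0 0 0 -0.028 -0.276 -0.4 -1" --pt "0 0 0 -0.028 -0.276 -0.423 -1"

```text
t: 7.48
eef_pos: [469.1, 50.2, 143.1]
tcp_rot: [[0.153, 0.988, -0.004], [0.988, -0.153, -0.0], [-0.001, -0.004, -1.0]]
contact_force: [-0.9, 0.2, -2.6]
gripper_width: 23.9
grasp_force: 40.0
```

Run:
```python
from h import *
f=cam('side');o=robot.observe(); e=o['eef_pos']; print(e.round(1),o['contact_force'].round(2),o['ft_torque'].round(2),o['joint_positions'].round(1),o['tcp_rot'].round(3)[:,1])
print(proj(f,e-[0,0,80]),proj(f,[470.2,50,50]))
save('c4.png',cv2.resize(f['img'][210:290,300:380],(560,560),interpolation=2))
```

```text
[469.8  50.3 144.5] [-0.16  1.03 -2.04] [-0.   -0.1   0.01] [  3.  -17.7 112.1   0.   85.7  11.8] [ 0.988 -0.153 -0.002]
[341.82766383 261.11423745] [341.4979763  264.92839023]
```

View pics/c4.png

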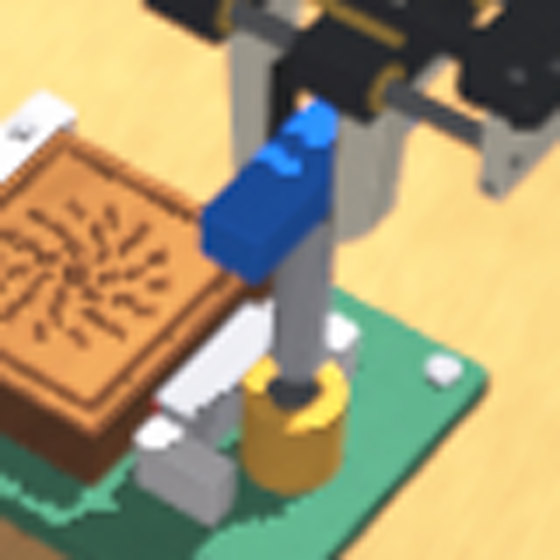

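The tip (crop ~(297,390)) stands over the hole, central to about 1 mm. Now feel downward.

Emit:
play_rows --pt "0 0 0 0 0 -0.03 -1" --pt "0 0 0 0 0 -0.06 -1" --pt "0 0 0 0 0 -0.07 -1" --pt "0 0 0 0 0 -0.075 -1" --pt "0 0 0 0 0 -0.08 -1"

```text
t: 8.15
eef_pos: [470.2, 50.0, 129.2]
tcp_rot: [[0.155, 0.988, 0.0], [0.988, -0.155, 0.0], [0.0, 0.0, -1.0]]
contact_force: [0.2, 0.7, -2.4]
gripper_width: 23.8
grasp_force: 40.0
```

Emit:
play_rows --pt "0 0 0 0 0 -0.004 -1" --pt "0 0 0 0 0 -0.008 -1" --pt "0 0 0 0 0 -0.012 -1" --pt "0 0 0 0 0 -0.016 -1" --pt "0 0 0 0 0 -0.02 -1"

```text
t: 8.78
eef_pos: [470.2, 49.9, 125.0]
tcp_rot: [[0.155, 0.988, 0.0], [0.988, -0.155, -0.0], [-0.0, 0.0, -1.0]]
contact_force: [-0.1, -1.6, -2.3]
gripper_width: 24.0
grasp_force: 40.0
```

Already 5 mm deep with no force, so the angle is right. Continue.

Emit:
play_rows --pt "0 0 0 0 0 -0.006 -1" --pt "0 0 0 0 0 -0.012 -1" --pt "0 0 0 0 0 -0.018 -1" --pt "0 0 0 0 0 -0.024 -1" --pt "0 0 0 0 0 -0.03 -1"

```text
t: 9.4
eef_pos: [470.2, 50.0, 119.0]
tcp_rot: [[0.155, 0.988, 0.0], [0.988, -0.155, -0.0], [-0.0, 0.0, -1.0]]
contact_force: [0.3, -1.1, -1.2]
gripper_width: 23.9
grasp_force: 40.0
```

Emit:
play_rows --pt "0 0 0 0 0 -0.005 -1" --pt "0 0 0 0 0 -0.01 -1" --pt "0 0 0 0 0 -0.015 -1" --pt "0 0 0 0 0 -0.018 -1" --pt "0 0 0 0 0 -0.02 -1"

```text
t: 10.02
eef_pos: [470.2, 50.0, 115.1]
tcp_rot: [[0.155, 0.988, 0.0], [0.988, -0.155, -0.0], [-0.0, 0.0, -1.0]]
contact_force: [0.6, -2.9, -1.3]
gripper_width: 23.7
grasp_force: 40.0
```

Emit:
play_rows --pt "0 0 0 0 0 -0.002 -1" --pt "0 0 0 0 0 -0.004 -1" --pt "0 0 0 0 0 -0.006 -1" --pt "0 0 0 0 0 -0.007 -1" --pt "0 0 0 0 0 -0.007 -1"

```text
t: 10.65
eef_pos: [470.2, 50.0, 113.7]
tcp_rot: [[0.155, 0.988, 0.0], [0.988, -0.155, -0.0], [0.0, 0.0, -1.0]]
contact_force: [0.6, -2.1, -0.5]
gripper_width: 24.0
grasp_force: 40.0
```

Emit:
play_rows --pt "0 0 0 0 0 -0.002 -1" --pt "0 0 0 0 0 -0.004 -1" --pt "0 0 0 0 0 -0.005 -1" --pt "0 0 0 0 0 -0.006 -1" --pt "0 0 0 0 0 -0.006 -1"

```text
t: 11.28
eef_pos: [470.5, 50.0, 113.4]
tcp_rot: [[0.155, 0.988, 0.001], [0.988, -0.155, 0.0], [0.0, 0.001, -1.0]]
contact_force: [-1.4, -2.6, 9.0]
gripper_width: 23.6
grasp_force: 40.0
```

Run:
```python
from h import *
f=cam('side');o=robot.observe(); e=o['eef_pos']; print(e.round(1),o['contact_force'].round(2),o['ft_torque'].round(2))
save('c5.png',cv2.resize(f['img'][210:290,300:380],(560,560),interpolation=2))
```

```text
[470.6  50.  113.4] [-1.27 -1.88  8.85] [-0.66  0.2  -0.03]
```

View pics/c5.png

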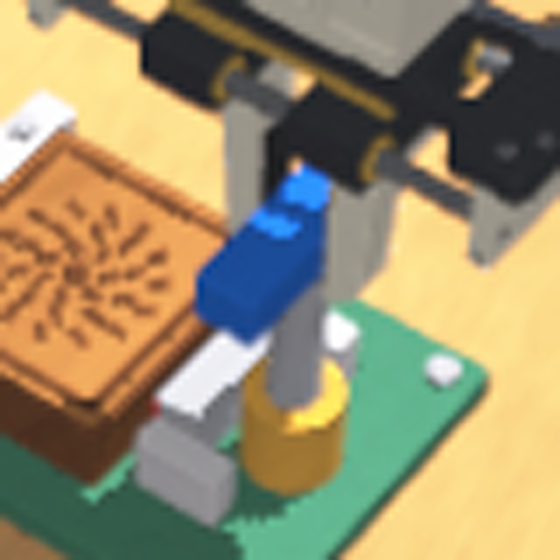

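Key seated on the floor (9 N contact, depth ~16 mm). Now turn clockwise in modest steps, watching torque.

Emit:
play_rows --pt "0 0 -0.02 0 0 0 -1" --pt "0 0 -0.04 0 0 0 -1" --pt "0 0 -0.06 0 0 0 -1" --pt "0 0 -0.08 0 0 0 -1" --pt "0 0 -0.1 0 0 0 -1"

```text
t: 11.95
eef_pos: [470.5, 50.1, 113.4]
tcp_rot: [[0.454, 0.891, 0.001], [0.891, -0.454, 0.0], [0.001, 0.001, -1.0]]
contact_force: [-0.9, -1.8, 9.0]
gripper_width: 23.9
grasp_force: 40.0
```

```bash
cat > o.py <<'E'
from h import *
o=robot.observe(); print(o['eef_pos'].round(1),o['contact_force'].round(1),o['ft_torque'].round(2),np.degrees(np.arctan2(o['tcp_rot'][1,1],o['tcp_rot'][0,1])).round(2),o['gripper_width'].round(1),o['grasp_force'])
E
python3 o.py
```

```text
Traceback (most recent call last):
  File "o.py", line 2, in <module>
    o=robot.observe(); print(o['eef_pos'].round(1),o['contact_force'].round(1),o['ft_torque'].round(2),np.degrees(np.arctan2(o['tcp_rot'][1,1],o['tcp_rot'][0,1])).round(2),o['gripper_width'].round(1),o['grasp_force'])
                                                                                                                                                                            ^^^^^^^^^^^^^^^^^^^^^^^^
AttributeError: 'float' object has no attribute 'round'
```

```bash
sed -i "s/,o\['gripper_width'\].round(1)//" o.py; python3 o.py
```

```text
[470.5  50.1 113.4] [-0.9 -1.8  9. ] [-0.5   0.25  0.13] -27.0 40.01689553260803
```

Emit:
play_rows --pt "0 0 -0.02 0 0 0 -1" --pt "0 0 -0.04 0 0 0 -1" --pt "0 0 -0.06 0 0 0 -1" --pt "0 0 -0.08 0 0 0 -1" --pt "0 0 -0.1 0 0 0 -1"

```text
t: 12.58
eef_pos: [470.5, 50.3, 113.4]
tcp_rot: [[0.707, 0.707, 0.001], [0.707, -0.707, 0.001], [0.001, 0.0, -1.0]]
contact_force: [-1.4, -0.5, 9.1]
gripper_width: 23.7
grasp_force: 40.0
```

```bash
python3 o.py
```

```text
[470.5  50.3 113.4] [-1.4 -0.5  9.1] [-0.15  0.36  0.16] -45.0 40.018596053123474
```

Emit:
play_rows --pt "0 0 -0.015 0 0 0 -1" --pt "0 0 -0.03 0 0 0 -1" --pt "0 0 -0.045 0 0 0 -1" --pt "0 0 -0.055 0 0 0 -1" --pt "0 0 -0.06 0 0 0 -1"

```text
t: 13.2
eef_pos: [470.5, 50.4, 113.5]
tcp_rot: [[0.826, 0.563, 0.001], [0.563, -0.826, 0.001], [0.002, -0.0, -1.0]]
contact_force: [-0.5, 0.7, 9.0]
gripper_width: 23.5
grasp_force: 40.0
```

```bash
python3 o.py
```

```text
[470.5  50.4 113.5] [-0.5  0.7  9. ] [0.09 0.45 0.18] -55.72 40.01721382141113
```

Emit:
play_rows --pt "0 0 -0.008 0 0 0 -1" --pt "0 0 -0.016 0 0 0 -1" --pt "0 0 -0.024 0 0 0 -1" --pt "0 0 -0.03 0 0 0 -1" --pt "0 0 -0.03 0 0 0 -1"

```text
t: 13.82
eef_pos: [470.5, 50.5, 113.4]
tcp_rot: [[0.875, 0.483, 0.001], [0.483, -0.875, 0.001], [0.002, -0.0, -1.0]]
contact_force: [0.0, 1.4, 8.6]
gripper_width: 23.8
grasp_force: 40.0
```

```bash
python3 o.py
```

```text
[470.5  50.5 113.4] [0.  1.4 8.6] [0.25 0.36 0.18] -61.09 40.01156508922577
```

Emit:
play_rows --pt "0 0 -0.008 0 0 0 -1" --pt "0 0 -0.016 0 0 0 -1" --pt "0 0 -0.024 0 0 0 -1" --pt "0 0 -0.03 0 0 0 -1" --pt "0 0 -0.03 0 0 0 -1"

```text
t: 14.45
eef_pos: [470.5, 50.5, 113.4]
tcp_rot: [[0.917, 0.399, 0.001], [0.399, -0.917, 0.001], [0.002, -0.001, -1.0]]
contact_force: [-2.3, 1.5, 8.6]
gripper_width: 24.0
grasp_force: 40.0
```

```bash
python3 o.py
```

```text
[470.5  50.5 113.4] [-2.3  1.5  8.6] [0.37 0.31 0.15] -66.49 40.012001395225525
```

Emit:
play_rows --pt "0 0 -0.008 0 0 0 -1" --pt "0 0 -0.016 0 0 0 -1" --pt "0 0 -0.024 0 0 0 -1" --pt "0 0 -0.03 0 0 0 -1" --pt "0 0 -0.03 0 0 0 -1"

```text
t: 15.08
eef_pos: [470.5, 50.6, 113.4]
tcp_rot: [[0.95, 0.311, 0.001], [0.311, -0.95, 0.001], [0.002, -0.001, -1.0]]
contact_force: [-0.6, 1.9, 9.2]
gripper_width: 23.8
grasp_force: 40.0
```

```bash
python3 o.py
```

```text
[470.5  50.6 113.4] [-0.6  1.9  9.2] [0.54 0.3  0.16] -71.89 40.012298226356506
```

Emit:
play_rows --pt "0 0 -0.008 0 0 0 -1" --pt "0 0 -0.016 0 0 0 -1" --pt "0 0 -0.024 0 0 0 -1" --pt "0 0 -0.03 0 0 0 -1" --pt "0 0 -0.03 0 0 0 -1"

```text
t: 15.7
eef_pos: [470.6, 50.7, 113.4]
tcp_rot: [[0.976, 0.22, 0.001], [0.22, -0.976, 0.002], [0.002, -0.001, -1.0]]
contact_force: [-0.2, 1.8, 8.4]
gripper_width: 23.5
grasp_force: 40.0
```

```bash
python3 o.py
```

```text
[470.6  50.7 113.4] [-0.2  1.8  8.4] [0.68 0.28 0.08] -77.29 40.01262366771698
```

Emit:
play_rows --pt "0 0 -0.008 0 0 0 -1" --pt "0 0 -0.016 0 0 0 -1" --pt "0 0 -0.024 0 0 0 -1" --pt "0 0 -0.03 0 0 0 -1" --pt "0 0 -0.03 0 0 0 -1"

```text
t: 16.32
eef_pos: [470.6, 50.7, 113.4]
tcp_rot: [[0.992, 0.127, 0.002], [0.127, -0.992, 0.002], [0.002, -0.002, -1.0]]
contact_force: [-0.1, 2.6, 8.3]
gripper_width: 23.8
grasp_force: 40.0
```

```bash
python3 o.py
```

```text
[470.6  50.7 113.4] [-0.1  2.6  8.3] [0.84 0.08 0.12] -82.69 40.01282751560211
```

Emit:
play_rows --pt "0 0 -0.008 0 0 0 -1" --pt "0 0 -0.016 0 0 0 -1" --pt "0 0 -0.024 0 0 0 -1" --pt "0 0 -0.03 0 0 0 -1" --pt "0 0 -0.03 0 0 0 -1"

```text
t: 16.95
eef_pos: [470.7, 50.8, 113.5]
tcp_rot: [[0.999, 0.033, 0.002], [0.033, -0.999, 0.002], [0.002, -0.002, -1.0]]
contact_force: [-0.1, 2.9, 7.8]
gripper_width: 23.7
grasp_force: 40.0
```

```bash
python3 o.py
```

```text
[470.7  50.8 113.5] [-0.1  2.9  7.8] [ 0.99 -0.    0.11] -88.09 40.01278817653656
```

Emit:
play_rows --pt "0 0 -0.008 0 0 0 -1" --pt "0 0 -0.016 0 0 0 -1" --pt "0 0 -0.024 0 0 0 -1" --pt "0 0 -0.03 0 0 0 -1" --pt "0 0 -0.03 0 0 0 -1"

```text
t: 17.58
eef_pos: [470.7, 50.8, 113.4]
tcp_rot: [[0.998, -0.061, 0.002], [-0.061, -0.998, 0.002], [0.002, -0.002, -1.0]]
contact_force: [0.8, 2.1, 7.6]
gripper_width: 23.8
grasp_force: 40.1
```

```bash
python3 o.py
python3 - <<'E'
from h import *
f=cam('top'); g=cam('side'); save('c6.png',np.hstack([cv2.resize(f['img'][230:310,290:370],(400,400),interpolation=2),cv2.resize(g['img'][220:290,305:375],(400,400),interpolation=2)]))
E
```

```text
[470.7  50.8 113.4] [0.8 2.1 7.6] [ 0.87 -0.09  0.36] -93.48 40.08171558380127
```

View pics/c6.png

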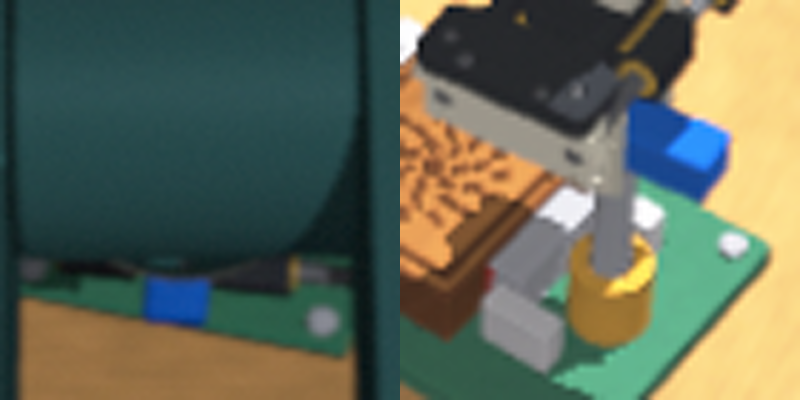

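Torque rose to 0.36 N m at −93.5° (84.6° turned), matching the stop, with the key seated in the side view. One small confirming nudge.

Emit:
play_rows --pt "0 0 -0.004 0 0 0 -1" --pt "0 0 -0.008 0 0 0 -1" --pt "0 0 -0.011 0 0 0 -1" --pt "0 0 -0.011 0 0 0 -1" --pt "0 0 -0.011 0 0 0 -1"

```text
t: 18.3
eef_pos: [470.7, 50.8, 113.4]
tcp_rot: [[0.995, -0.095, 0.002], [-0.095, -0.995, 0.002], [0.002, -0.002, -1.0]]
contact_force: [0.3, 3.6, 6.6]
gripper_width: 24.0
grasp_force: 40.1
```

```bash
python3 o.py
```

```text
[470.7  50.8 113.4] [0.3 3.6 6.6] [ 0.88 -0.17  0.37] -95.44 40.09352624416351
```

Emit:
play_rows --pt "0 0 0.01 0 0 0.002 -1" --pt "0 0 0.017 0 0 0.003 -1" --pt "0 0 0.017 0 0 0.003 -0.4" --pt "0 0 0.017 0 0 0.003 0" --pt "0 0 0.017 0 0 0.003 0.3"

```text
t: 18.92
eef_pos: [470.0, 49.9, 112.8]
tcp_rot: [[0.999, -0.042, -0.0], [-0.042, -0.999, -0.0], [-0.0, 0.0, -1.0]]
contact_force: [-0.2, 0.2, 0.2]
gripper_width: 43.3
grasp_force: 0.0
```

Emit:
play_rows --pt "0 0 0 0 0 0 0.3" --pt "0 0 0 0 0 0 0.3" --pt "0 0 0 0 0 0 0.3" --pt "0 0 0 0 0 0.05 0.3" --pt "0 0 0 0 0 0.15 0.3"

```text
t: 19.55
eef_pos: [469.9, 50.0, 143.8]
tcp_rot: [[0.999, -0.042, -0.001], [-0.042, -0.999, -0.0], [-0.001, 0.0, -1.0]]
contact_force: [0.4, 0.2, 1.3]
gripper_width: 60.4
grasp_force: 0.0
```

Emit:
play_rows --pt "0 0 0 0 0 0.2 0.3" --pt "0 0 0 0 0 0.4 0.3" --pt "0 0 0 -0.2 -0.1 0.6 0.3" --pt "0 0 0 -0.3 -0.3 0.7 0.3" --pt "0 0 0 -0.3 -0.6 0.7 0.3"

```text
t: 20.18
eef_pos: [409.5, -70.4, 287.2]
tcp_rot: [[0.999, -0.04, 0.006], [-0.04, -0.999, -0.001], [0.006, 0.001, -1.0]]
contact_force: [0.9, 0.3, -0.2]
gripper_width: 60.2
grasp_force: 0.0
```

Emit:
play_rows --pt "0 0 0 0 -0.25 0 0.3" --pt "0 0 0 0 -0.5 0 0.3" --pt "0 0 0 0 -0.5 0 0.3" --pt "0 0 0 0 -0.5 0 0.3" --pt "0 0 0 0 -0.5 0 0.3"

```text
t: 20.8
eef_pos: [410.3, -169.0, 283.7]
tcp_rot: [[0.999, -0.041, 0.001], [-0.041, -0.999, -0.0], [0.001, 0.0, -1.0]]
contact_force: [0.5, -0.4, -0.1]
gripper_width: 60.2
grasp_force: 0.0
```

```bash
python3 o.py
python3 - <<'E'
from h import *
f=cam('top'); g=cam('side'); save('c7.png',np.hstack([cv2.resize(f['img'][230:310,290:370],(400,400),interpolation=2),cv2.resize(g['img'][210:290,300:380],(400,400),interpolation=2)]))
print(proj(f,[470.2,50,144]),proj(g,[470.2,50,144]))
E
```

```text
[ 410.3 -169.   283.7] [ 0.5 -0.4 -0.1] [ 0.05  0.01 -0.05] -92.33 0.0
[326.6143124  270.38189059] [342.93945262 237.81937706]
```

View pics/c7.png

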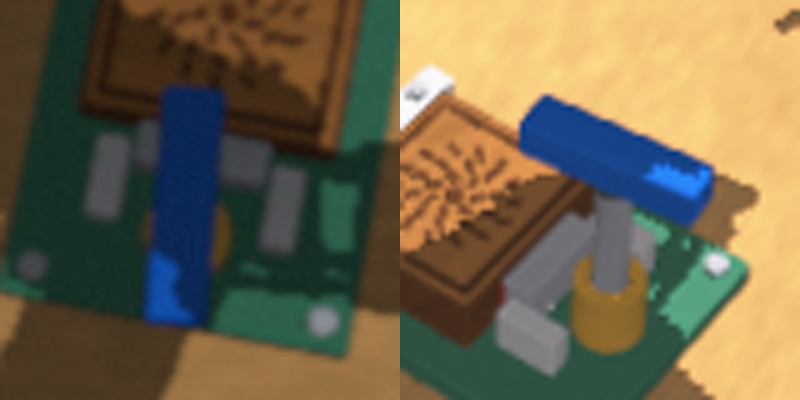

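The key stands upright in the screw, with its handle centre at top-view pixel (327,271) against a predicted (327,270). The jaw is against the block and the arm is clear, so I'm handing the job in.

```bash
python3 -c "
from rig import ticket
print(ticket.sign_off())"
```

```text
the job is handed in; nothing more can be done
None
```

The job is handed in after about 21 s. The key was seated to the socket floor with about 9 N of contact and turned clockwise to the stop, where torque rose to about 0.37 N m. I let go and left it standing upright in the screw. I saw no contact with the pot, gouge or tin, and the hand-in gave no verdict.

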